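# Rock the angle gauge on the sprung stud to its red flag and hold

## Task

Before the soldering line's conveyor slope is set, the blue angle gauge is checked: pick it up by its black grip and stand it upright with the middle of its sole on the round-headed brass stud, pressing the stud part-way down its spring for a moment. Then, still on the stud, gently rock the gauge sideways until its swinging pointer settles over the red flag on the dial. Finish while holding it there by the grip, still, with the stud part-way down and the pointer over the flag; leave the rail offcut, the circuit boards and the solder spool where they are.

Things in the scene. Friction and masses are not known exactly. Their poses are not given: they have to be found in the camera images.
- gauge: The angle gauge, about 0.32 kg, standing upright on the bench: a steel sole 40 (x) by 90 (y) by 12 mm, a round blue body 124 mm in diameter and 10 mm thick whose centre is 76 mm above the underside, with a white dial 118 mm across on its +x side, and a black grip on top. 184 mm high overall. Origin at the centre of the underside; z up; x out of the dial towards someone reading it; y to that reader's right. It cannot stand on the stud by itself.
- gauge_grip (a point): Centre of the gauge's black grip, 165 mm above the underside, axes as the gauge's. The grip is a block 26 (x) by 30 (y) by 38 mm high, straight sides, best pinched from above across its 30 mm (y). A neck 26 mm wide (y) joins it to the round body, whose top is 27 mm below this point.
- gauge_sole (a point): Centre of the flat underside of the gauge's sole, axes as the gauge's.
- pointer (a joint): Angle of the black pendulum pointer on the dial, rad. It hangs freely under its own weight from the dial's centre and takes about a second to settle. 0 points straight at the sole; positive is towards the gauge's +y (the reader's right). Tilting the gauge's top towards its own +y by an angle makes the pointer settle at plus that angle.
- pointer_tip (a point): Tip of the pointer, 52 mm from the dial's centre, in a plane 9 mm in front of the gauge's middle plane.
- flag (a joint): Angle of the red flag on the dial, rad, counted as the pointer's; preset between 0.22 and 0.44 and it stays put. The flag is 10 mm wide and 14 mm long, beneath the pointer's tip path, centred 52 mm from the dial's centre.
- flag_mark (a point): Centre of the red flag, in the same plane and at the same radius as the pointer's tip, so the two coincide when the pointer is exactly on the flag.
- stud_block: The stud's aluminium block, fixed to the bench, 80 by 80 by 18 mm with a dark collar 42 mm in diameter up to 25 mm. Origin at the centre of its underside, z up.
- stud_top (a point): Highest point of the stud's round head, 65 mm above the bench when free; it moves with the stud.
- rail_center (a point): Centre of the aluminium conveyor rail offcut, an I-section 40 (x) by 130 (y) by 40 mm lying on the bench; loose, leave alone.
- boards_center (a point): Centre of a small stack of green circuit boards, 80 by 110 by 22 mm, loose on the bench, leave alone.
- spool_center (a point): Centre of an upright solder spool, 54 mm in diameter and 42 mm high, loose, leave alone.
- stud (a joint): Travel of the brass stud, m: 0 free, growing as it is pressed straight down, to a hard stop at 0.014. The stud rises from the middle of the block, 28 mm in diameter with a hemispherical head. Its spring is preloaded: it starts to move at about 6 N, and takes about 0.5 N more per mm (10 N at 7 mm); the gauge's weight alone does not move it.
Things that resemble listed ones, but are neither listed nor needed, are in the scene too. What is shaped like the stud_block but pink is not meant.

How it is judged:
By the outcome, as a careful person would: the job done as asked, in the order asked, and still so for the second after the job is handed in, while the arm keeps its last pose, push and grip.
It also fails if it takes over 45 s, if anything falls off the work surface, if the arm or the gripper's body presses on something with over 40 N, if the wrist force passes 120 N, or if a joint passes its speed limit or range.

## Robot

A 7-joint arm with a two-finger parallel gripper is mounted at the origin on the work surface. World frame = base frame: x ahead of the robot, y to its left, z up, the work surface at z = 0. Lengths are in m, angles in rad, forces in N, time in s.
With the tool pointing down it reaches from about 0.4 to 0.875 m from the base axis. Payload 19.3 kg.
Tool frame: the origin (TCP) lies at the very end of the fingers, on their centre line; the grasp point (between the pads) lies 19 mm behind it; z points along the fingers, x is the direction in which the jaws open and shut, and the axes are right-handed (so a half turn about z gives the same grasp; the last joint's range is limited). The gripper opens to 85 mm and grips with 20 to 120 N. Pads are 22 mm wide; open, the fingers measure 114 mm over their backs; the gripper's body (76 mm by 85 mm) begins 54 mm behind the grasp point. The pads swing forward as they close: fully open they stand 13 mm farther back than shut.
Start: joints at [-1.346, 0.521, -0.036, 1.599, 0.021, 1.021, -0.113], TCP at [0.182, 0.598, 0.231] pointing down, gripper open.
Joint ranges: [-2.91, 2.91], [-0.3, 2.13], [-1.5, 1.42], [0.17, 2.43], [-1.26, 4.41], [0.16, 1.93], [-2.52, 2.52]. Speed limits (rad/s): [1.89, 1.89, 2.39, 2.39, 3.01, 3.01, 3.01].

## Interface

Orientations are given as [roll, pitch, yaw] about the fixed x, y, z axes, in that order (R = Rz(yaw) Ry(pitch) Rx(roll)).
In Python, from workcell import observe, eyes, job_done gives the robot as it stands. The module is installed in compiled form; this text tells all that it offers.
- The arm moves only by the shell command python3 -m pendant 'ROWS' [FORCE]. ROWS is JSON, a list of rows, each an object of numbers: "dx", "dy", "dz": the shift along the tool's x, y, z in mm; "ax", "ay", "az": the turn, a rotation vector about the tool's x, y, z in degrees; "claw": the finger opening in mm, from 0 to 85.4. A call has 1 to 10 rows; each row is the pose to reach, as a shift and turn from the pose commanded when the call began, along the tool's axes at that moment; what a row does not reach only later rows make up. A row lasts 1/12 s, in which the tool goes at most 41.7 mm and 7.16 degrees, less where a joint would pass 70% of its speed; a pose out of reach is approached as far as the arm can. A call with a gripper value outside its range is refused whole. The fingers move at their own pace and stop on an object; FORCE is the grip in N (left out, the last holds). Time passes only in rows, so rows that repeat a pose let the fingers close. It gives the time, the measured TCP pose, the force and the opening at its end, in the units of the state.
- observe(): the state, without advancing time (a new reading comes with each control period).
- eyes.grab_frame(name): name is "side" or "top" or "wrist"; returns a dict with "image" (400x640x3 uint8, blue, green, red), "fovy" (degrees; the focal length in pixels is half the picture's height over the tangent of half this angle, whatever the lens; pixels are square), "cx", "cy" (the principal point, pixels), "view" (4x4, takes a point from world to camera coordinates). Camera axes: x right, y up, looking along -z (the intrinsics and any distortion apply to the point x, -y, -z); pixel columns grow to the right and rows downward; lengths in m; the calibration is good to about 2 mm. A picture is of the moment at which its call begins. There is no depth.
- job_done(): hands the job in, once; it reports no verdict.
The state is a dict: "clock": time; "qpos": joint angles; "qd": joint speeds; "joint_efforts": joint torques, N m; "position": TCP position; "tool_rot": TCP orientation; "force": force on the tool from outside, world axes, zero at the start; "moment": the same for the moment, N m; "grip_width": finger opening in m.
Only numpy, scipy, OpenCV 4.12 (cv2) and the standard library are available. Lean on these libraries where they do the work, as an engineer would, in place of code of your own. Each camera call takes 0.05 s, during which the arm holds its last target.

## Working session

There is one attempt and no reset: what is moved stays moved. The work goes in short steps, Python scripts to look and compute and a shell command to move; the robot and the scene stay as the last step left them, time stands still between calls to the robot, and variables do not carry over. Pictures are saved under pics/ and viewed, and the job is handed in when it is done.

```bash
mkdir -p pics; python3 - <<'E'
from workcell import observe, eyes
import cv2, numpy as np
s=observe()
print({k:(np.round(v,3).tolist()) for k,v in s.items()})
for n in ["side","top","wrist"]:
    f=eyes.grab_frame(n); cv2.imwrite(f"pics/a_{n}.png",f["image"])
    print(n,f["fovy"],f["cx"],f["cy"],np.round(f["view"],4).tolist(),[k for k in f])
E
```

```text
{'clock': 0.0, 'qpos': [-1.346, 0.522, -0.036, 1.6, 0.021, 1.021, -0.113], 'qd': [-0.001, 0.0, 0.0, 0.002, -0.001, -0.0, -0.0], 'joint_efforts': [0.001, -92.711, 1.98, -36.994, 0.018, 0.008, -0.0], 'position': [0.182, 0.598, 0.231], 'tool_rot': [3.141, 0.001, 1.276], 'force': [0.496, 0.228, -0.41], 'moment': [-0.052, 0.024, -0.031], 'grip_width': 0.085}
side 46.464067481586405 313.4437625319463 201.03459606783306 [[-0.9869, -0.1608, 0.0154, 0.5896], [0.1189, -0.6584, 0.7432, -0.1896], [-0.1094, 0.7353, 0.6688, -1.002], [0.0, 0.0, 0.0, 1.0]] ['image', 'fovy', 'cx', 'cy', 'view']
top 43.15194634023155 319.0038378731424 201.8957664168802 [[-0.0288, -0.9996, 0.0034, -0.0435], [0.9982, -0.0285, 0.0531, -0.6091], [-0.053, 0.0049, 0.9986, -1.2122], [0.0, 0.0, 0.0, 1.0]] ['image', 'fovy', 'cx', 'cy', 'view']
wrist 60.622471354579844 328.5435582452769 200.1534138684887 [[0.2902, 0.957, -0.001, -0.6242], [-0.9195, 0.2785, -0.2772, 0.0363], [-0.265, 0.0814, 0.9608, -0.3798], [0.0, 0.0, 0.0, 1.0]] ['image', 'fovy', 'cx', 'cy', 'view']
```

View pics/a_side.png

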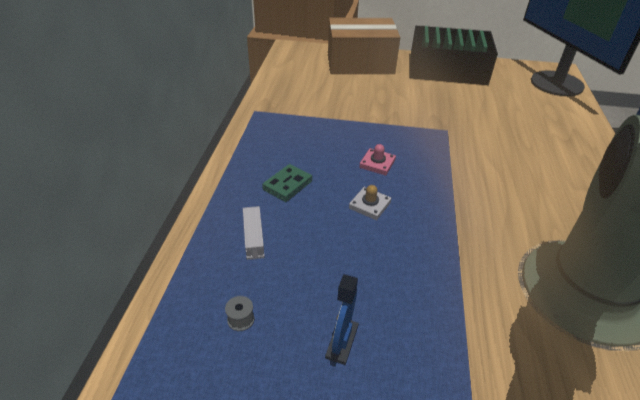

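View pics/a_top.png

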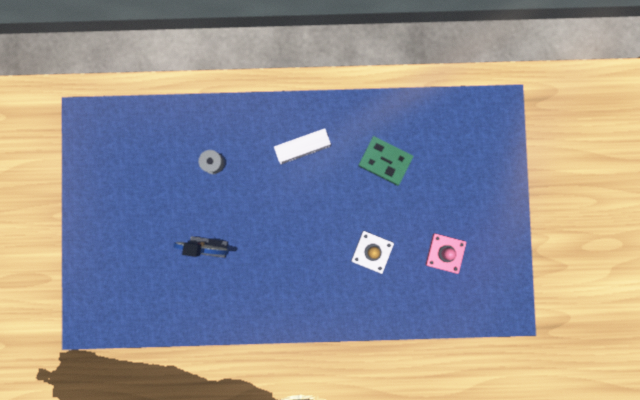

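View pics/a_wrist.png

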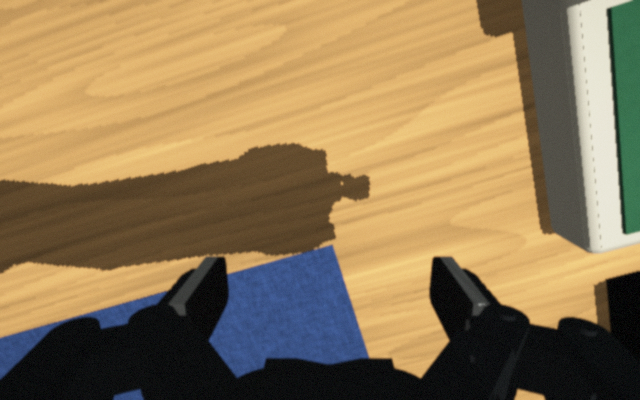

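```bash
cat > h.py <<'E'
import numpy as np, cv2
from workcell import observe, eyes
def K(f):
    fl=200/np.tan(np.radians(f["fovy"]/2)); return fl,f["cx"],f["cy"]
def proj(f,p):
    p=np.atleast_2d(p); V=np.array(f["view"]); c=p@V[:3,:3].T+V[:3,3]
    fl,cx,cy=K(f); return np.c_[cx+fl*c[:,0]/-c[:,2], cy-fl*c[:,1]/-c[:,2]]
def ray(f,px):
    V=np.array(f["view"]); R=V[:3,:3]; o=-R.T@V[:3,3]
    fl,cx,cy=K(f); d=R.T@np.array([(px[0]-cx)/fl,-(px[1]-cy)/fl,-1]); return o,d/np.linalg.norm(d)
def atz(f,px,z):
    o,d=ray(f,px); return o+d*(z-o[2])/d[2]
def tri(obs):
    A=np.zeros((3,3));b=np.zeros(3)
    for f,px in obs:
        o,d=ray(f,px);P=np.eye(3)-np.outer(d,d);A+=P;b+=P@o
    x=np.linalg.solve(A,b); return x,[np.linalg.norm(np.cross(x-ray(f,p)[0],ray(f,p)[1])) for f,p in obs]
def crop(img,x0,y0,w,h,s,name):
    cv2.imwrite("pics/"+name+".png",cv2.resize(img[y0:y0+h,x0:x0+w],None,fx=s,fy=s,interpolation=cv2.INTER_CUBIC))
E
python3 - <<'E'
from h import *
t=cv2.imread("pics/a_top.png"); s=cv2.imread("pics/a_side.png")
a=cv2.resize(t[220:280,160:260],None,fx=4,fy=4,interpolation=2); b=cv2.resize(t[220:280,340:440],None,fx=4,fy=4,interpolation=2)
c=cv2.resize(s[270:370,310:380],None,fx=3,fy=3,interpolation=2); d=cv2.resize(s[140:240,340:410],None,fx=3,fy=3,interpolation=2)
o=np.zeros((540,800,3),np.uint8); o[:240,:400]=a;o[:240,400:]=b;o[240:540,:210]=c;o[240:540,220:430]=d
cv2.imwrite("pics/b.png",o)
E
```

```text
(no output)
```

View pics/b.png

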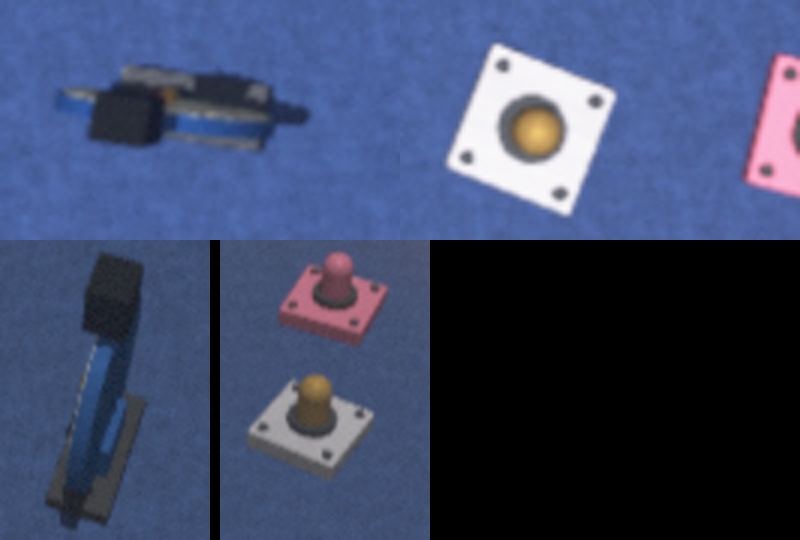

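```bash
python3 - <<'E'
from h import *
from scipy.optimize import least_squares
ft=eyes.grab_frame("top"); fs=eyes.grab_frame("side")
T=lambda x,y:(160+(x)/4-.4,220+y/4-.4)
T2=lambda x,y:(340+(x-400)/4-.4,220+y/4-.4)
S=lambda x,y:(310+x/3-.3,270+(y-240)/3-.3)
S2=lambda x,y:(340+(x-220)/3-.3,140+(y-240)/3-.3)
print("head tri z.051:",tri([(ft,T2(537,132)),(fs,S2(316,391))]))
cs=[atz(ft,T2(*c),.018) for c in [(497,43),(616,93),(571,214),(447,165)]]
print("block top",np.round(cs,4).tolist(),np.mean(cs,0),[np.linalg.norm(cs[i]-cs[i-1]) for i in range(4)])
cs=[atz(fs,S2(*c),.018) for c in [(296,380),(373,411),(330,466),(249,432)]]
print("block side",np.mean(cs,0),[np.linalg.norm(cs[i]-cs[i-1]) for i in range(4)])
# gauge
ss=[(20,45,.012,S(145,400)),(-20,45,.012,None)]
for c in [(145,400),(105,520),(47,501)]: print("sole s",atz(fs,S(*c),.006))
for c in [(122,68),(268,88),(265,150)]: print("sole t",atz(ft,T(*c),.012))
for c in [(100,256),(144,265),(134,299),(85,288)]: print("grip s",atz(fs,S(*c),.184))
for c in [(90,135),(95,92),(157,146)]: print("grip t",atz(ft,T(*c),.184))
print("cam", [ -np.array(f["view"])[:3,:3].T@np.array(f["view"])[:3,3] for f in (ft,fs)])
E
```

```text
head tri z.051: (array([ 0.48229919, -0.18628176,  0.04978051]), [np.float64(0.0004961057585759134), np.float64(0.0004961057585759134)])
block top [[0.5355, -0.1674, 0.018], [0.5033, -0.2383, 0.018], [0.4315, -0.2085, 0.018], [0.463, -0.1348, 0.018]] [ 0.48330101 -0.18726946  0.018     ] [np.float64(0.07950096927033463), np.float64(0.07784218895766713), np.float64(0.07773723727902307), np.float64(0.08015642279982765)]
block side [ 0.48185634 -0.1838933   0.018     ] [np.float64(0.0815424414948175), np.float64(0.07389373786824179), np.float64(0.08105684874119372), np.float64(0.0752343824892982)]
sole s [0.47982985 0.17272882 0.006     ]
sole s [0.49636781 0.26230843 0.006     ]
sole s [0.53334476 0.25574358 0.006     ]
sole t [0.53245662 0.25407408 0.012     ]
sole t [0.51780589 0.16583156 0.012     ]
sole t [0.48042895 0.16835985 0.012     ]
grip s [0.51667222 0.20274421 0.184     ]
grip s [0.49165729 0.20484344 0.184     ]
grip s [0.49491489 0.22926094 0.184     ]
grip s [0.52225991 0.22645552 0.184     ]
grip t [0.49951026 0.22807045 0.184     ]
grip t [0.52176989 0.22514477 0.184     ]
grip t [0.49279556 0.19330443 0.184     ]
cam [array([ 0.54244361, -0.0549719 ,  1.24297091]), array([0.49481075, 0.70679283, 0.80204158])]
```

```bash
python3 - <<'E'
from h import *
from scipy.spatial.transform import Rotation as R
s=observe(); f=eyes.grab_frame("wrist"); V=np.array(f["view"]); c=-V[:3,:3].T@V[:3,3]
Rt=R.from_euler("xyz",s["tool_rot"]).as_matrix()
print("cam in tool",Rt.T@(c-s["position"]),"look",Rt.T@(-V[2,:3]))
E
python3 -m pendant '[{"dz":-40,"az":7},{"dz":-70,"az":14},{"dz":-90,"dx":-10,"dy":20,"az":21},{"dz":-90,"dx":-30,"dy":50,"az":28},{"dz":-90,"dx":-50,"dy":80,"az":35},{"dz":-90,"dx":-72,"dy":113,"az":42},{"dz":-90,"dx":-94,"dy":146,"az":49},{"dz":-90,"dx":-116,"dy":180,"az":56},{"dz":-90,"dx":-138,"dy":214,"az":63},{"dz":-90,"dx":-160,"dy":248,"az":70}]' 60
python3 -c "
from h import *;s=observe();print(np.round(s['qpos'],3),s['position'],s['tool_rot'])"
```

```text
cam in tool [-0.00026949 -0.07068902 -0.14350804] look [6.28392458e-05 2.77149765e-01 9.60826729e-01]
[-1.346  0.522 -0.036  1.6    0.021  1.021 -0.113] [0.18159146 0.59795703 0.23113528] [3.14155396e+00 2.93562981e-04 1.27600642e+00]schema error: expected keys dx, dy, dz, ax, ay, az, claw
```

```bash

python3 -m pendant '[{"dx":0,"dy":0,"dz":-40,"ax":0,"ay":0,"az":7,"claw":85},{"dx":0,"dy":0,"dz":-70,"ax":0,"ay":0,"az":14,"claw":85},{"dx":-10,"dy":20,"dz":-90,"ax":0,"ay":0,"az":21,"claw":85},{"dx":-30,"dy":50,"dz":-90,"ax":0,"ay":0,"az":28,"claw":85},{"dx":-50,"dy":80,"dz":-90,"ax":0,"ay":0,"az":35,"claw":85},{"dx":-72,"dy":113,"dz":-90,"ax":0,"ay":0,"az":42,"claw":85},{"dx":-94,"dy":146,"dz":-90,"ax":0,"ay":0,"az":49,"claw":85},{"dx":-116,"dy":180,"dz":-90,"ax":0,"ay":0,"az":56,"claw":85},{"dx":-138,"dy":214,"dz":-90,"ax":0,"ay":0,"az":63,"claw":85},{"dx":-160,"dy":248,"dz":-90,"ax":0,"ay":0,"az":70,"claw":85}]' 60
python3 -c "
from h import *;s=observe();print(np.round(s['qpos'],3),s['position'],s['tool_rot'])"
```

```text
clock: 1.13
position: [0.3733, 0.3712, 0.3215]
tool_rot: [-3.141, -0.0, 0.048]
force: [-0.0, 0.7, 0.1]
grip_width: 0.0848
[-1.148  0.282  0.322  1.754 -0.098  1.12  -0.747] [0.37328476 0.37116259 0.321518  ] [-3.14110129e+00 -1.27345861e-04  4.83670132e-02]
```

```bash

python3 -m pendant '[{"dx":12,"dy":16,"dz":0,"ax":0,"ay":0,"az":7,"claw":85},{"dx":25,"dy":32,"dz":0,"ax":0,"ay":0,"az":14,"claw":85},{"dx":37,"dy":49,"dz":0,"ax":0,"ay":0,"az":21,"claw":85},{"dx":50,"dy":65,"dz":0,"ax":0,"ay":0,"az":28,"claw":85},{"dx":62,"dy":82,"dz":0,"ax":0,"ay":0,"az":35,"claw":85},{"dx":75,"dy":98,"dz":0,"ax":0,"ay":0,"az":42,"claw":85},{"dx":87,"dy":114,"dz":0,"ax":0,"ay":0,"az":49,"claw":85},{"dx":100,"dy":130,"dz":0,"ax":0,"ay":0,"az":56,"claw":85},{"dx":112,"dy":147,"dz":0,"ax":0,"ay":0,"az":63,"claw":85},{"dx":125,"dy":163,"dz":0,"ax":0,"ay":0,"az":70,"claw":85}]'
python3 -m pendant '[{"dx":0,"dy":0,"dz":0,"ax":0,"ay":0,"az":7,"claw":85},{"dx":0,"dy":0,"dz":0,"ax":0,"ay":0,"az":14,"claw":85},{"dx":0,"dy":0,"dz":0,"ax":0,"ay":0,"az":21,"claw":85},{"dx":0,"dy":0,"dz":0,"ax":0,"ay":0,"az":28,"claw":85},{"dx":0,"dy":0,"dz":0,"ax":0,"ay":0,"az":33,"claw":85},{"dx":0,"dy":0,"dz":0,"ax":0,"ay":0,"az":33,"claw":85},{"dx":0,"dy":0,"dz":0,"ax":0,"ay":0,"az":33,"claw":85}]'
python3 - <<'E'
from h import *;s=observe();print(np.round(s['qpos'],3),s['position'],s['tool_rot'])
f=eyes.grab_frame("wrist");cv2.imwrite("pics/c_w.png",f["image"])
print(proj(f,[[.5065,.214,.184],[.5065,.214,.138]]))
E
```

```text
clock: 1.97
position: [0.5065, 0.216, 0.3214]
tool_rot: [-3.141, 0.0, -1.173]
force: [-0.3, 0.1, 0.7]
grip_width: 0.085
clock: 2.55
position: [0.506, 0.2171, 0.3212]
tool_rot: [3.142, -0.0, -1.74]
force: [0.9, -0.2, -0.2]
grip_width: 0.085
[-1.073  0.401  0.779  1.71  -0.304  1.157 -1.95 ] [0.50595312 0.21706291 0.32122483] [ 3.14155662e+00 -2.53625766e-04 -1.74008684e+00]
[[331.62892544 186.41253732]
 [331.20912172 175.07665694]]
```

View pics/c_w.png

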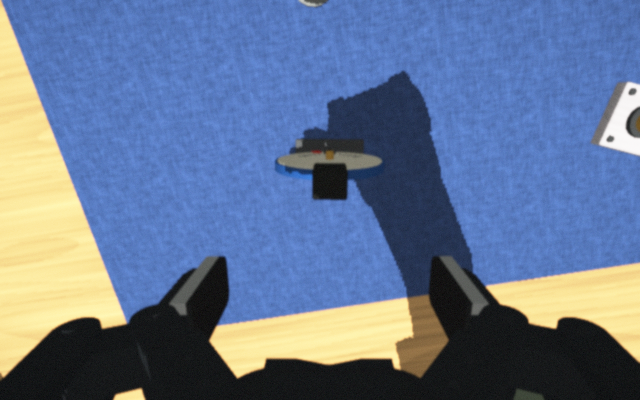

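```bash
python3 - <<'E'
from h import *
i=cv2.imread("pics/c_w.png"); i=cv2.convertScaleAbs(i,alpha=2.0,beta=20); crop(i,260,125,140,90,5.7,"c_crop")
E
```

```text
(no output)
```

View pics/c_crop.png

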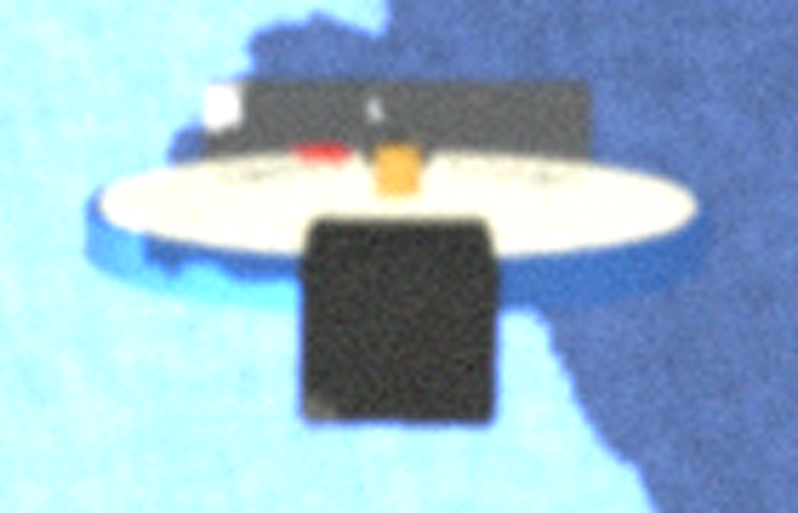

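```bash

python3 -m pendant '[{"dx":1,"dy":-1,"dz":40,"ax":0,"ay":0,"az":0,"claw":85},{"dx":1,"dy":-1,"dz":80,"ax":0,"ay":0,"az":0,"claw":85},{"dx":1,"dy":-1,"dz":110,"ax":0,"ay":0,"az":0,"claw":85},{"dx":1,"dy":-1,"dz":135,"ax":0,"ay":0,"az":0,"claw":85},{"dx":1,"dy":-1,"dz":155,"ax":0,"ay":0,"az":0,"claw":85},{"dx":1,"dy":-1,"dz":170,"ax":0,"ay":0,"az":0,"claw":85},{"dx":1,"dy":-1,"dz":175,"ax":0,"ay":0,"az":0,"claw":85},{"dx":1,"dy":-1,"dz":175,"ax":0,"ay":0,"az":0,"claw":85}]'
python3 - <<'E'
from h import *;s=observe();print(np.round(s['qpos'],3),s['position'],s['tool_rot'],s['force'])
f=eyes.grab_frame("wrist");g=eyes.grab_frame("side")
o=np.hstack([f["image"][80:400,160:480],cv2.resize(g["image"][220:380,270:430],None,fx=2,fy=2)]);cv2.imwrite("pics/d.png",o)
E
```

```text
clock: 3.27
position: [0.5065, 0.2154, 0.1456]
tool_rot: [3.14, -0.001, -1.742]
force: [-0.9, -0.1, 0.2]
grip_width: 0.0849
[-0.948  0.606  0.629  1.899 -0.488  0.796 -1.795] [0.50653037 0.21543041 0.14556574] [ 3.14033964e+00 -9.73878503e-04 -1.74181482e+00] [-0.86231289 -0.133315    0.15087253]
```

View pics/d.png

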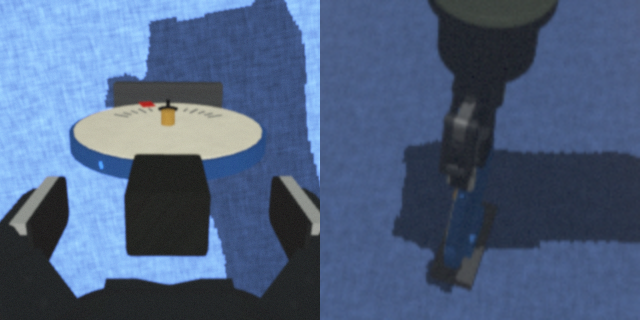

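```bash

python3 -m pendant '[{"dx":0,"dy":0,"dz":0,"ax":0,"ay":0,"az":0,"claw":60},{"dx":0,"dy":0,"dz":0,"ax":0,"ay":0,"az":0,"claw":45},{"dx":0,"dy":0,"dz":0,"ax":0,"ay":0,"az":0,"claw":34},{"dx":0,"dy":0,"dz":0,"ax":0,"ay":0,"az":0,"claw":20},{"dx":0,"dy":0,"dz":0,"ax":0,"ay":0,"az":0,"claw":10},{"dx":0,"dy":0,"dz":0,"ax":0,"ay":0,"az":0,"claw":10},{"dx":0,"dy":0,"dz":0,"ax":0,"ay":0,"az":0,"claw":10},{"dx":0,"dy":0,"dz":0,"ax":0,"ay":0,"az":0,"claw":10}]' 80
python3 -m pendant '[{"dx":0,"dy":0,"dz":0,"ax":0,"ay":0,"az":0,"claw":10},{"dx":0,"dy":0,"dz":-10,"ax":0,"ay":0,"az":0,"claw":10},{"dx":0,"dy":0,"dz":-30,"ax":0,"ay":0,"az":0,"claw":10},{"dx":0,"dy":0,"dz":-60,"ax":0,"ay":0,"az":0,"claw":10},{"dx":0,"dy":0,"dz":-90,"ax":0,"ay":0,"az":0,"claw":10},{"dx":0,"dy":0,"dz":-120,"ax":0,"ay":0,"az":0,"claw":10},{"dx":0,"dy":0,"dz":-130,"ax":0,"ay":0,"az":0,"claw":10},{"dx":0,"dy":0,"dz":-130,"ax":0,"ay":0,"az":0,"claw":10}]'
python3 - <<'E'
from h import *;s=observe();print(np.round(s['qpos'],3),s['position'],s['tool_rot'],s['force'])
f=eyes.grab_frame("wrist");g=eyes.grab_frame("side")
o=np.hstack([f["image"][80:400,160:480],cv2.resize(g["image"][180:340,270:430],None,fx=2,fy=2)]);cv2.imwrite("pics/e.png",o)
E
```

```text
clock: 4.03
position: [0.5071, 0.216, 0.1468]
tool_rot: [-3.141, 0.001, -1.743]
force: [-0.7, 0.5, 6.3]
grip_width: 0.0296
clock: 4.7
position: [0.5076, 0.216, 0.2786]
tool_rot: [-3.139, 0.003, -1.743]
force: [0.2, 0.4, -4.2]
grip_width: 0.0291
[-1.05   0.444  0.757  1.769 -0.345  1.063 -1.914] [0.50759758 0.2159755  0.27859793] [-3.13920008e+00  2.61520430e-03 -1.74332451e+00] [ 0.23986448  0.42125014 -4.15553899]
```

View pics/e.png

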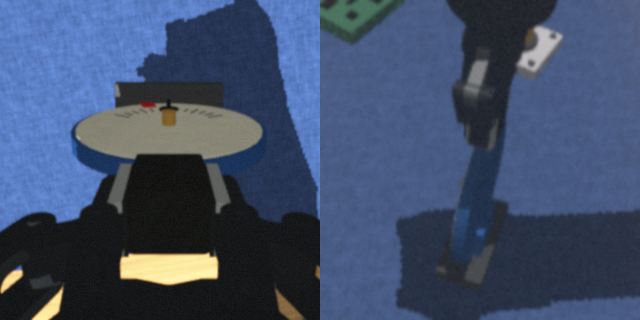

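```bash

python3 -m pendant '[{"dx":15,"dy":-2,"dz":0,"ax":0,"ay":0,"az":-5,"claw":10},{"dx":40,"dy":-5,"dz":0,"ax":0,"ay":0,"az":-12,"claw":10},{"dx":70,"dy":-8,"dz":0,"ax":0,"ay":0,"az":-19,"claw":10},{"dx":100,"dy":-12,"dz":0,"ax":0,"ay":0,"az":-26,"claw":10},{"dx":130,"dy":-15,"dz":0,"ax":0,"ay":0,"az":-33,"claw":10},{"dx":160,"dy":-18,"dz":0,"ax":0,"ay":0,"az":-40,"claw":10},{"dx":190,"dy":-22,"dz":0,"ax":0,"ay":0,"az":-47,"claw":10},{"dx":220,"dy":-25,"dz":0,"ax":0,"ay":0,"az":-54,"claw":10},{"dx":250,"dy":-28,"dz":0,"ax":0,"ay":0,"az":-61,"claw":10},{"dx":280,"dy":-31,"dz":0,"ax":0,"ay":0,"az":-68,"claw":10}]'
python3 -c "
from h import *;s=observe();print(np.round(s['qpos'],3),s['position'],s['tool_rot'])"
```

```text
clock: 5.63
position: [0.4882, -0.0664, 0.2747]
tool_rot: [3.14, 0.002, -0.552]
force: [1.3, 0.1, -2.7]
grip_width: 0.0291
[-0.428  0.295  0.556  1.906 -0.183  0.994 -0.342] [ 0.48816694 -0.06636326  0.27465942] [ 3.14002637e+00  2.23095051e-03 -5.51621033e-01]
```

```bash

python3 -m pendant '[{"dx":14,"dy":25,"dz":0,"ax":0,"ay":0,"az":-7,"claw":10},{"dx":28,"dy":50,"dz":0,"ax":0,"ay":0,"az":-14,"claw":10},{"dx":40,"dy":72,"dz":0,"ax":0,"ay":0,"az":-21,"claw":10},{"dx":50,"dy":90,"dz":0,"ax":0,"ay":0,"az":-27,"claw":10},{"dx":56,"dy":101,"dz":0,"ax":0,"ay":0,"az":-30,"claw":10},{"dx":58,"dy":105,"dz":0,"ax":0,"ay":0,"az":-31,"claw":10},{"dx":58,"dy":105,"dz":0,"ax":0,"ay":0,"az":-31.5,"claw":10},{"dx":58,"dy":105,"dz":0,"ax":0,"ay":0,"az":-31.5,"claw":10},{"dx":58,"dy":105,"dz":0,"ax":0,"ay":0,"az":-31.5,"claw":10},{"dx":58,"dy":105,"dz":0,"ax":0,"ay":0,"az":-31.5,"claw":10}]'
python3 -m pendant '[{"dx":0,"dy":0,"dz":0,"ax":0,"ay":0,"az":0,"claw":10},{"dx":0,"dy":0,"dz":0,"ax":0,"ay":0,"az":0,"claw":10},{"dx":0,"dy":0,"dz":0,"ax":0,"ay":0,"az":0,"claw":10},{"dx":0,"dy":0,"dz":0,"ax":0,"ay":0,"az":0,"claw":10},{"dx":0,"dy":0,"dz":0,"ax":0,"ay":0,"az":0,"claw":10},{"dx":0,"dy":0,"dz":0,"ax":0,"ay":0,"az":0,"claw":10}]'
python3 - <<'E'
from h import *;s=observe();print(np.round(s['qpos'],3),s['position'],s['tool_rot'],s['force'],s['moment'])
g=eyes.grab_frame("side");w=eyes.grab_frame("wrist");cv2.imwrite("pics/f_s.png",g["image"]);cv2.imwrite("pics/f_w.png",w["image"]);t=eyes.grab_frame("top");cv2.imwrite("pics/f_t.png",t["image"])
p=np.array([s['position']])-[[0,0,.147]]
print(proj(g,p))
crop(g["image"],300,90,160,120,5,"f_sc")
E
```

```text
clock: 6.47
position: [0.4829, -0.1841, 0.2758]
tool_rot: [-3.141, 0.001, -0.008]
force: [0.1, 0.3, -4.3]
grip_width: 0.029
clock: 6.97
position: [0.483, -0.1848, 0.2763]
tool_rot: [-3.142, -0.0, -0.008]
force: [-0.3, -0.7, -3.5]
grip_width: 0.0295
[-0.117  0.326  0.475  1.845 -0.174  1.011  0.421] [ 0.48298612 -0.1848277   0.27634016] [-3.14157023e+00 -6.95118416e-05 -8.05226341e-03] [-0.29396532 -0.72751492 -3.48331684] [ 0.01897014 -0.01289614  0.03700094]
[[374.48247402 164.9017718 ]]
```

View pics/f_sc.png

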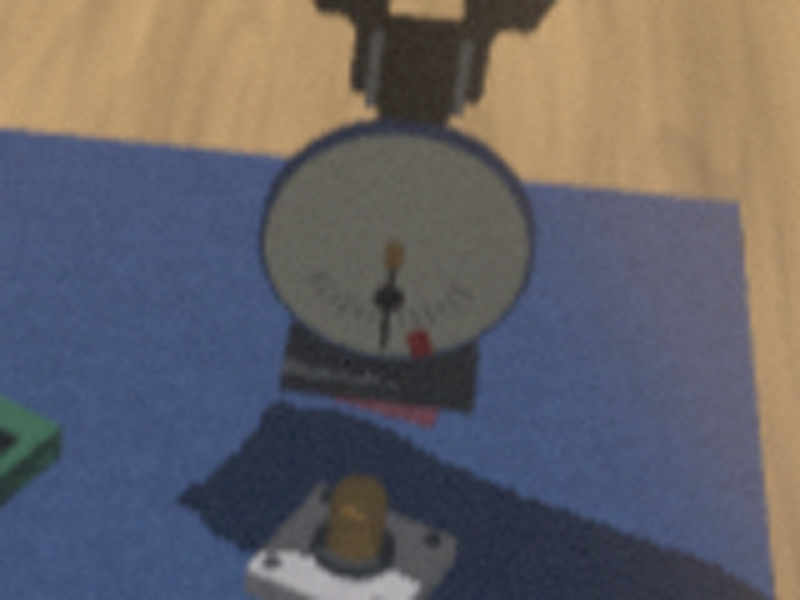

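View pics/f_w.png

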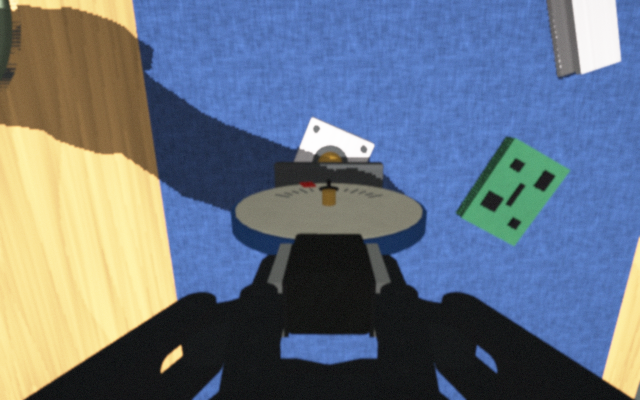

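```bash
cat >> h.py <<'E'
from scipy.spatial.transform import Rotation as Rot
def gpose(s):
    Rt=Rot.from_euler("xyz",s["tool_rot"]).as_matrix()
    Rg=np.c_[-Rt[:,1],-Rt[:,0],-Rt[:,2]]   # gauge axes
    o=np.array(s["position"])-Rg[:,2]*0.1468
    return Rg,o
def dialpt(s,a,r=.052,x=.009):
    Rg,o=gpose(s); return o+Rg@np.array([x,r*np.sin(a),.076-r*np.cos(a)])
E
python3 - <<'E'
from h import *
s=observe();g=eyes.grab_frame("side")
pts=[0,.2,.3,.4,.5]
for a in pts:
    p=proj(g,dialpt(s,a))[0]; print(a,p,((p-[300,90])*5+2).round(1))
Rg,o=gpose(s)
for nm,l in [("centre",(.009,0,.076)),("L",(.005,-.059,.076)),("R",(.005,.059,.076)),("T",(.005,0,.135)),("soleL",(.02,-.045,0)),("soleR",(.02,.045,0))]:
    print(nm,((proj(g,o+Rg@np.array(l))[0]-[300,90])*5+2).round(1))
# red & dark centroids
im=g["image"].astype(int);b,gr,r=im[...,0],im[...,1],im[...,2]
m=(r>90)&(r>2*gr)&(r>2*b); m[:150]=0;m[163:]=0
ys,xs=np.nonzero(m); print(len(xs),xs.mean(),ys.mean(),xs.min(),xs.max(),ys.min(),ys.max())
from scipy.optimize import minimize_scalar
px=np.array([xs.mean(),ys.mean()])
r_=minimize_scalar(lambda a:np.sum((proj(g,dialpt(s,a,x=.007))[0]-px)**2),bounds=(0,.7),method="bounded");print(r_.x,r_.fun**.5)
E
```

```text
0 [375.29492869 158.93260569] [378.5 346.7]
0.2 [379.80339636 159.08072694] [401.  347.4]
0.3 [382.04538405 158.88212824] [412.2 346.4]
0.4 [384.25187798 158.50270328] [423.3 344.5]
0.5 [386.40248034 157.94504639] [434.  341.7]
centre [390.5 253.7]
L [260.9 234.5]
R [523.1 263. ]
T [405.8 135.5]
soleL [275.6 390.6]
soleR [468.2 413.1]<stdin>:12: RuntimeWarning: Mean of empty slice.
  ret = ret.dtype.type(ret / rcount)
Traceback (most recent call last):
ValueError: zero-size array to reduction operation minimum which has no identity
```

```bash
python3 - <<'E'
from h import *
w=eyes.grab_frame("wrist");t=eyes.grab_frame("top");g=eyes.grab_frame("side");s=observe()
C=np.array([[0.5355,-0.1674,.018],[0.463,-0.1348,.018]])
print(proj(w,C),proj(w,[.4830,-.1865,.051]))
crop(w["image"],265,105,140,100,5.6,"g_w")
im=g["image"].astype(int);b,gr,r=im[...,0],im[...,1],im[...,2]
m=(r-gr>45)&(r-b>45);m[:152]=0;m[163:]=0;m[:,:378]=0;m[:,390:]=0
ys,xs=np.nonzero(m);wt=(r-gr)[ys,xs];px=np.array([np.average(xs,weights=wt),np.average(ys,weights=wt)]);print(len(xs),px)
for off in ([0,0],[1,-.2]):
  print(min((np.linalg.norm(proj(g,dialpt(s,a,x=.007))[0]+off-px),a) for a in np.arange(0,.6,.005)))
crop(g["image"],340,110,90,60,8.8,"g_s")
E
```

```text
[[373.69275133 147.84797531]
 [311.16902577 119.77772293]] [[328.99075243 169.67832499]]Traceback (most recent call last):
  File "<stdin>", line 8, in <module>
    raise ZeroDivisionError(
        "Weights sum to zero, can't be normalized")
ZeroDivisionError: Weights sum to zero, can't be normalized
```

View pics/g_w.png

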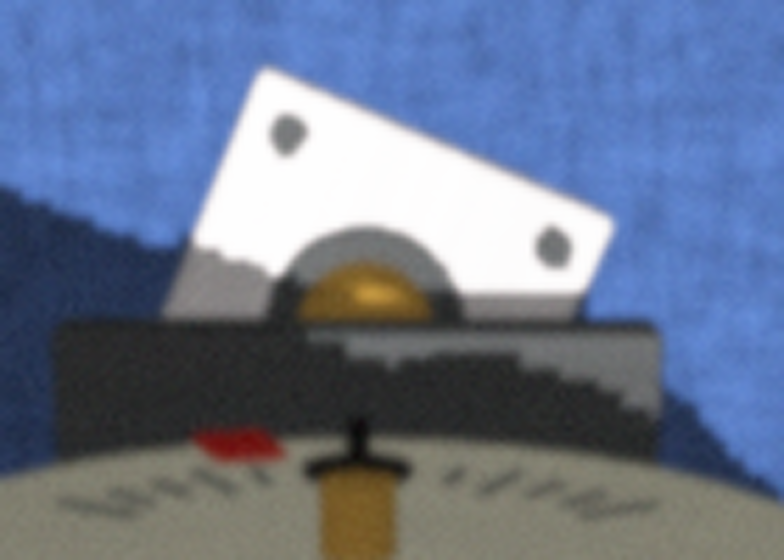

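```bash
python3 - <<'E'
from h import *
w=eyes.grab_frame("wrist");g=eyes.grab_frame("side");s=observe()
Rg,o=gpose(s)
for l in [(.02,-.045,.012),(.02,.045,.012),(.02,.045,0),(.02,-.045,0)]:
    p=o+Rg@np.array(l); a=proj(w,p)[0];b=proj(g,p)[0]
    print(l,a,((a-[265,105])*5.6+2).round(1),b,((b-[340,110])*8.8+4).round(1))
im=g["image"].astype(int);print(im[155:163,380:388,2]-im[155:163,380:388,1])
crop(g["image"],340,110,90,68,8.8,"g_s")
E
```

```text
(0.02, -0.045, 0.012) [383.74129697 164.96751322] [667.  337.8] [355.10400866 163.65855168] [136.9 476.2]
(0.02, 0.045, 0.012) [274.29739474 164.9161888 ] [ 54.1 337.5] [393.90173792 168.14007661] [478.3 515.6]
(0.02, 0.045, 0) [276.44236283 162.41059303] [ 66.1 323.5] [393.22653867 172.21586435] [472.4 551.5]
(0.02, -0.045, 0) [381.57808743 162.45945417] [654.8 323.8] [354.71967201 167.72854661] [133.5 512. ]
[[ 1  4  6 12 12  7  1  2]
 [ 3 12 22 31 26 17  1 -1]
 [ 3 25 37 44 41 28  5  0]
 [ 4 21 41 47 42 34 15  1]
 [ 2 10 37 45 42 38 20  1]
 [ 0  4 27 42 35 26 17  2]
 [-1  0 14 23 15  9  8 -3]
 [-5 -2 -2  0  1  3  1  1]]
```

View pics/g_s.png

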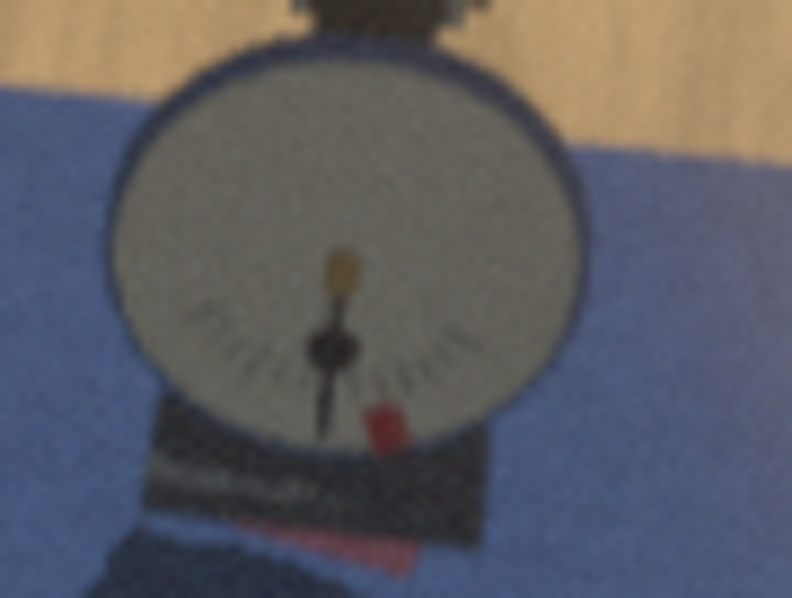

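```bash

python3 -m pendant '[{"dx":1.3,"dy":0,"dz":15,"ax":0,"ay":0,"az":0,"claw":10},{"dx":1.3,"dy":0,"dz":30,"ax":0,"ay":0,"az":0,"claw":10},{"dx":1.3,"dy":0,"dz":43,"ax":0,"ay":0,"az":0,"claw":10},{"dx":1.3,"dy":0,"dz":52,"ax":0,"ay":0,"az":0,"claw":10},{"dx":1.3,"dy":0,"dz":57,"ax":0,"ay":0,"az":0,"claw":10},{"dx":1.3,"dy":0,"dz":58,"ax":0,"ay":0,"az":0,"claw":10},{"dx":1.3,"dy":0,"dz":58,"ax":0,"ay":0,"az":0,"claw":10},{"dx":1.3,"dy":0,"dz":58,"ax":0,"ay":0,"az":0,"claw":10}]'
cat > look.py <<'E'
import sys
from h import *
n=sys.argv[1]
s=observe();g=eyes.grab_frame("side");w=eyes.grab_frame("wrist")
print(np.round(s['qpos'],3),np.round(s['position'],4),np.round(s['tool_rot'],4),np.round(s['force'],2),np.round(s['moment'],3),s["grip_width"])
Rg,o=gpose(s); print("sole",o,"gz",Rg[:,2])
a=cv2.resize(g["image"][125:225,330:430],None,fx=4,fy=4,interpolation=2);b=cv2.resize(w["image"][100:250,255:405],(400,400),interpolation=2)
o=np.hstack([cv2.convertScaleAbs(a,alpha=1.5),b]);cv2.imwrite(f"pics/{n}.png",o);np.savez(f"/tmp/{n}.npz",g=g["image"],w=w["image"],gv=g["view"],wv=w["view"])
E
python3 look.py h1
```

```text
clock: 8.08
position: [0.4845, -0.1851, 0.2189]
tool_rot: [3.141, -0.001, -0.008]
force: [-0.2, 0.1, -2.8]
grip_width: 0.0296
[-0.089  0.399  0.448  1.91  -0.22   0.88   0.461] [ 0.4845 -0.1851  0.2189] [ 3.1414e+00 -7.0000e-04 -8.2000e-03] [-0.21  0.05 -2.82] [-0.029  0.     0.003] 0.029565962130309837
sole [ 0.48464037 -0.18510167  0.07206086] gz [-7.35452917e-04  2.06146149e-04  9.99999708e-01]
```

View pics/h1.png

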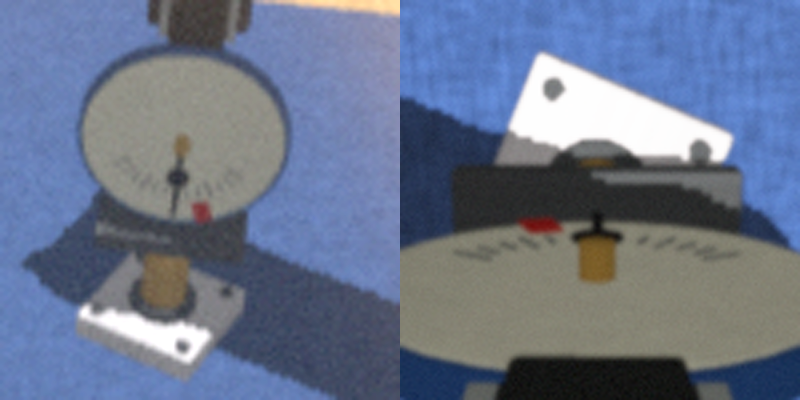

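```bash
python3 - <<'E'
from h import *
w=eyes.grab_frame("wrist");g=eyes.grab_frame("side");s=observe()
S=lambda x,y:(330+(x+.5)/4-.5,125+(y+.5)/4-.5)
W=lambda x,y:(255+(x-400+.5)/2.667-.5,100+(y+.5)/2.667-.5)
print("collar side",atz(g,S(163,297),.025))
c=[atz(w,W(538,52),.018),atz(w,W(733,133),.018)]
# known block orientation: centre = midpoint + perpendicular 40mm inward
m=(c[0]+c[1])/2;d=(c[1]-c[0])[:2];print("edge",np.linalg.norm(d),np.degrees(np.arctan2(d[1],d[0])))
d/=np.linalg.norm(d);print("wrist block",m[:2]+.04*np.array([d[1],-d[0]]))
c=[atz(g,S(*p),.018) for p in [(78,316),(188,361),(245,293)]];print("side block",(c[0]+c[2])/2, np.linalg.norm(c[0]-c[1]),np.linalg.norm(c[1]-c[2]))
Rg,o=gpose(s)
for l in [(.02,-.045,0),(.02,.045,0)]:
    p=o+Rg@np.array(l);a=proj(w,p)[0];b=proj(g,p)[0];print("w",(a[0]-255+.5)*2.667+399.5,(a[1]-99.5)*2.667-.5,"s",(b-[329.5,124.5])*4-.5)
E
```

```text
collar side [ 0.48230582 -0.18091008  0.025     ]
edge 0.07877291066647353 -22.625972592718366
wrist block [ 0.48401533 -0.18350469]
side block [ 0.48221571 -0.18176252  0.018     ] 0.07616330396315422 0.07636031427217395
w 737.9166660777316 167.16801465423364 s [ 90.70582961 246.92344925]
w 457.65608359218754 167.06038829251537 s [239.32143228 265.01474467]
```

```bash
python3 - <<'E'
from h import *
d=np.load("/tmp/h1.npz");g=d["g"]
i=cv2.convertScaleAbs(cv2.resize(g[165:225,345:397],None,fx=10,fy=10,interpolation=cv2.INTER_CUBIC),alpha=1.6)
f=eyes.grab_frame("side");s=observe();Rg,o=gpose(s)
def dr(P,col):
    q=((proj(f,P)-[344.5,164.5])*10-.5)
    cv2.polylines(i,[np.round(q).astype(int)],True,col,1,cv2.LINE_AA)
dr([o+Rg@np.array(l) for l in [(.02,-.045,0),(.02,.045,0),(.02,.045,.012),(.02,-.045,.012)]],(0,255,255))
th=np.linspace(0,2*np.pi,60)
for c,col in (((.4843,-.1840),(0,255,0)),):
    dr(np.c_[c[0]+.021*np.cos(th),c[1]+.021*np.sin(th),0*th+.025],col)
    a=np.radians(-22.6);R=np.array([[np.cos(a),-np.sin(a)],[np.sin(a),np.cos(a)]])
    q=np.array([[.04,.04],[.04,-.04],[-.04,-.04],[-.04,.04]])@R.T+c
    dr(np.c_[q,[.018]*4],col)
cv2.imwrite("pics/i.png",i)
E
```

```text
(no output)
```

View pics/i.png

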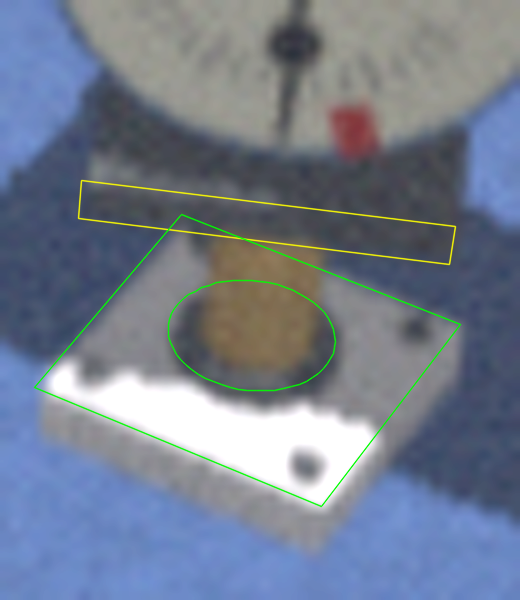

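```bash
python3 - <<'E'
from h import *
d=np.load("/tmp/h1.npz");g=d["w"]
i=cv2.convertScaleAbs(cv2.resize(g[112:192,265:395],None,fx=6,fy=6,interpolation=cv2.INTER_CUBIC),alpha=1.2)
f=eyes.grab_frame("wrist");s=observe();Rg,o=gpose(s)
def dr(P,col):
    q=((proj(f,P)-[264.5,111.5])*6-.5)
    cv2.polylines(i,[np.round(q).astype(int)],True,col,1,cv2.LINE_AA)
dr([o+Rg@np.array(l) for l in [(.02,-.045,0),(.02,.045,0),(.02,.045,.012),(.02,-.045,.012)]],(0,255,255))
th=np.linspace(0,2*np.pi,60)
for c,col in (((.4843,-.1840),(0,255,0)),):
    dr(np.c_[c[0]+.021*np.cos(th),c[1]+.021*np.sin(th),0*th+.025],col)
    dr(np.c_[c[0]+.014*np.cos(th),c[1]+.014*np.sin(th),0*th+.051],col)
    a=np.radians(-22.6);R=np.array([[np.cos(a),-np.sin(a)],[np.sin(a),np.cos(a)]])
    q=np.array([[.04,.04],[.04,-.04],[-.04,-.04],[-.04,.04]])@R.T+c
    dr(np.c_[q,[.018]*4],col)
cv2.imwrite("pics/j.png",i)
E
```

```text
(no output)
```

View pics/j.png

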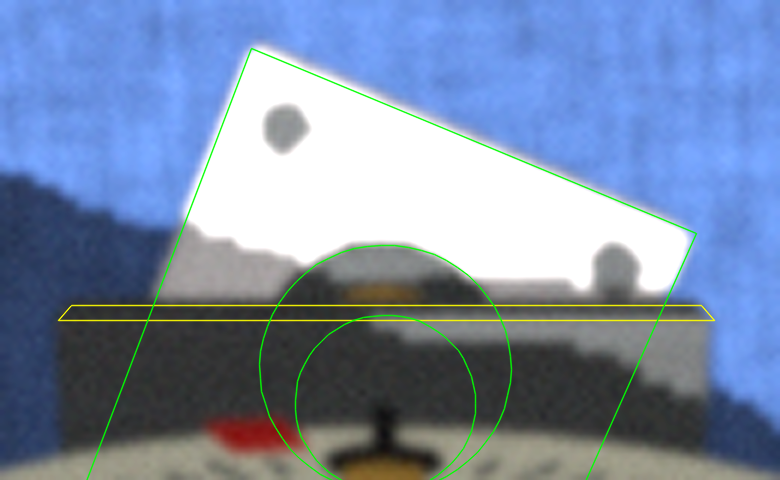

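```bash

python3 -m pendant '[{"dx":-17,"dy":-1,"dz":-4,"ax":0,"ay":6,"az":0,"claw":10},{"dx":-34,"dy":-1,"dz":-1,"ax":0,"ay":12,"az":0,"claw":10},{"dx":-51,"dy":-1,"dz":3,"ax":0,"ay":18,"az":0,"claw":10},{"dx":-51,"dy":-1,"dz":3,"ax":0,"ay":18,"az":0,"claw":10},{"dx":-51,"dy":-1,"dz":3,"ax":0,"ay":18,"az":0,"claw":10},{"dx":-51,"dy":-1,"dz":3,"ax":0,"ay":18,"az":0,"claw":10}]'
python3 look.py k1
```

```text
clock: 8.88
position: [0.4337, -0.1838, 0.2159]
tool_rot: [-3.141, -0.315, -0.009]
force: [0.7, 0.1, -3.4]
grip_width: 0.0289
[ 0.033  0.186  0.358  2.247 -0.409  0.457  0.713] [ 0.4337 -0.1838  0.2159] [-3.1415 -0.3147 -0.0086] [ 0.69  0.05 -3.36] [ 0.004  0.615 -0.047] 0.02891330818350405
sole [ 0.47915062 -0.18415791  0.0763128 ] gz [-0.30953873  0.00258284  0.95088333]
```

View pics/k1.png

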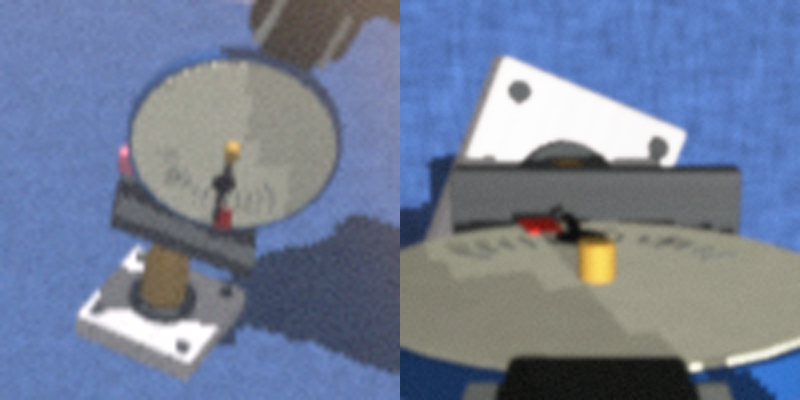

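```bash

python3 -m pendant '[{"dx":17,"dy":0,"dz":2,"ax":0,"ay":-6,"az":0,"claw":10},{"dx":34,"dy":0,"dz":7,"ax":0,"ay":-12,"az":0,"claw":10},{"dx":49,"dy":0,"dz":14.5,"ax":0,"ay":-18,"az":0,"claw":10},{"dx":49.3,"dy":0,"dz":14.5,"ax":0,"ay":-18,"az":0,"claw":10},{"dx":49.3,"dy":0,"dz":14.5,"ax":0,"ay":-18,"az":0,"claw":10},{"dx":49.3,"dy":0,"dz":14.5,"ax":0,"ay":-18,"az":0,"claw":10},{"dx":49.3,"dy":0,"dz":14.5,"ax":0,"ay":-18,"az":0,"claw":10}]'
python3 look.py k2
```

```text
clock: 9.57
position: [0.4843, -0.184, 0.2168]
tool_rot: [3.141, -0.0, -0.009]
force: [-0.6, -0.7, -3.0]
grip_width: 0.0289
[-0.088  0.401  0.444  1.913 -0.22   0.875  0.459] [ 0.4843 -0.184   0.2168] [ 3.1415e+00 -2.0000e-04 -8.6000e-03] [-0.63 -0.67 -2.98] [-0.     0.048  0.056] 0.028947290654619463
sole [ 0.48430597 -0.18405132  0.0699824 ] gz [-2.24823540e-04  1.24168588e-04  9.99999967e-01]
```

View pics/k2.png

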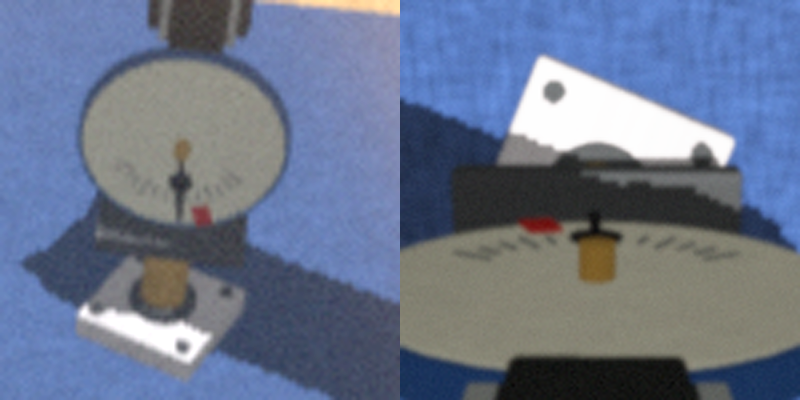

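```bash

python3 -m pendant '[{"dx":0.6,"dy":0,"dz":2,"ax":0,"ay":0,"az":0,"claw":10},{"dx":0.6,"dy":0,"dz":4,"ax":0,"ay":0,"az":0,"claw":10},{"dx":0.6,"dy":0,"dz":6,"ax":0,"ay":0,"az":0,"claw":10},{"dx":0.6,"dy":0,"dz":8,"ax":0,"ay":0,"az":0,"claw":10},{"dx":0.6,"dy":0,"dz":8,"ax":0,"ay":0,"az":0,"claw":10},{"dx":0.6,"dy":0,"dz":8,"ax":0,"ay":0,"az":0,"claw":10}]'
python3 look.py l1
```

```text
clock: 10.17
position: [0.4853, -0.184, 0.2089]
tool_rot: [3.142, -0.0, -0.008]
force: [-1.0, 0.1, 3.9]
grip_width: 0.029
[-0.083  0.413  0.439  1.919 -0.228  0.858  0.465] [ 0.4853 -0.184   0.2089] [ 3.1416e+00 -3.0000e-04 -8.3000e-03] [-0.96  0.14  3.86] [0.118 0.23  0.001] 0.02895154010386373
sole [ 0.48538935 -0.18399919  0.0621081 ] gz [-3.45983124e-04  2.09841938e-05  9.99999940e-01]
```

View pics/l1.png

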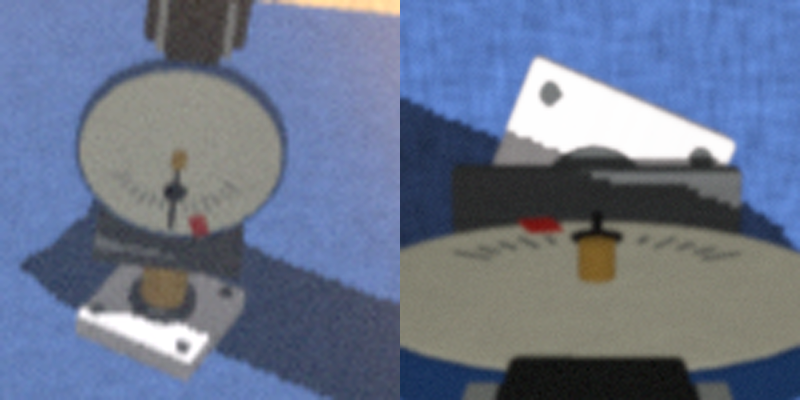

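```bash

python3 -m pendant '[{"dx":0,"dy":0,"dz":1.5,"ax":0,"ay":0,"az":0,"claw":10},{"dx":0,"dy":0,"dz":3,"ax":0,"ay":0,"az":0,"claw":10},{"dx":0,"dy":0,"dz":4.5,"ax":0,"ay":0,"az":0,"claw":10},{"dx":0,"dy":0,"dz":4.5,"ax":0,"ay":0,"az":0,"claw":10},{"dx":0,"dy":0,"dz":4.5,"ax":0,"ay":0,"az":0,"claw":10},{"dx":0,"dy":0,"dz":4.5,"ax":0,"ay":0,"az":0,"claw":10},{"dx":0,"dy":0,"dz":4.5,"ax":0,"ay":0,"az":0,"claw":10},{"dx":0,"dy":0,"dz":4.5,"ax":0,"ay":0,"az":0,"claw":10},{"dx":0,"dy":0,"dz":4.5,"ax":0,"ay":0,"az":0,"claw":10},{"dx":0,"dy":0,"dz":4.5,"ax":0,"ay":0,"az":0,"claw":10}]'
python3 -m pendant '[{"dx":0,"dy":0,"dz":0,"ax":0,"ay":0,"az":0,"claw":10},{"dx":0,"dy":0,"dz":0,"ax":0,"ay":0,"az":0,"claw":10},{"dx":0,"dy":0,"dz":0,"ax":0,"ay":0,"az":0,"claw":10},{"dx":0,"dy":0,"dz":0,"ax":0,"ay":0,"az":0,"claw":10},{"dx":0,"dy":0,"dz":0,"ax":0,"ay":0,"az":0,"claw":10},{"dx":0,"dy":0,"dz":0,"ax":0,"ay":0,"az":0,"claw":10},{"dx":0,"dy":0,"dz":0,"ax":0,"ay":0,"az":0,"claw":10},{"dx":0,"dy":0,"dz":0,"ax":0,"ay":0,"az":0,"claw":10}]'
python3 look.py l2; python3 - <<'E'
from h import *
d=np.load("/tmp/l2.npz");g=d["g"]
i=cv2.convertScaleAbs(cv2.resize(g[165:225,345:397],None,fx=10,fy=10,interpolation=cv2.INTER_CUBIC),alpha=1.6)
f=eyes.grab_frame("side");s=observe();Rg,o=gpose(s)
def dr(P,col):
    q=((proj(f,P)-[344.5,164.5])*10-.5)
    cv2.polylines(i,[np.round(q).astype(int)],True,col,1,cv2.LINE_AA)
dr([o+Rg@np.array(l) for l in [(.02,-.045,0),(.02,.045,0),(.02,.045,.012),(.02,-.045,.012)]],(0,255,255))
cv2.imwrite("pics/m.png",i)
E
```

```text
clock: 11.1
position: [0.4854, -0.184, 0.2043]
tool_rot: [3.141, -0.0, -0.008]
force: [-1.1, -0.4, 6.2]
grip_width: 0.0289
clock: 11.77
position: [0.4853, -0.184, 0.2043]
tool_rot: [3.141, -0.0, -0.008]
force: [-1.5, -0.9, 6.9]
grip_width: 0.029
[-0.08   0.42   0.436  1.923 -0.231  0.847  0.468] [ 0.4853 -0.184   0.2043] [ 3.1415e+00 -2.0000e-04 -8.1000e-03] [-1.54 -0.91  6.87] [ 0.033  0.251 -0.038] 0.029010068893860694
sole [ 0.4853597  -0.18396991  0.057464  ] gz [-1.87127867e-04  1.17528729e-04  9.99999976e-01]
```

View pics/m.png

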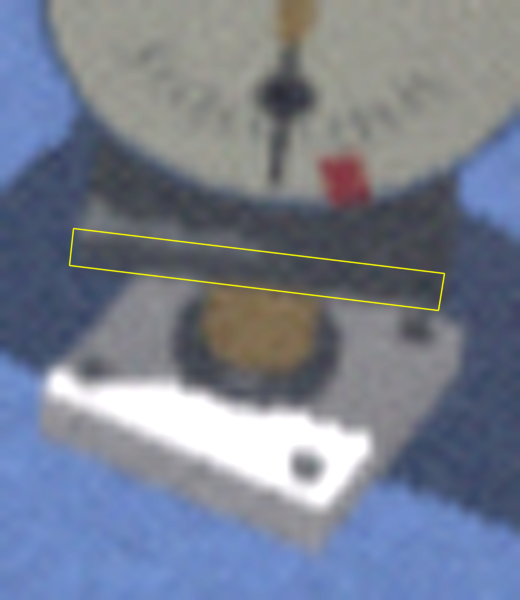

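View pics/l2.png

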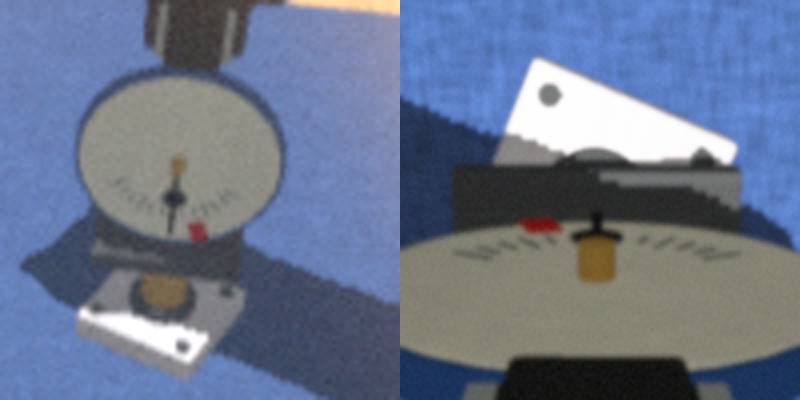

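```bash
python3 - <<'E'
from h import *
f=eyes.grab_frame("side")
for x in (.4833,.4854,.4874): print(x,(proj(f,[[x,-.184,.058],[x,-.184,.040],[x,-.184,.025]])-[344.5,164.5])*10-.5)
E
```

```text
0.4833 [[268.08737643 234.92233461]
 [260.9820571  289.84191132]
 [255.17232825 334.74740173]]
0.4854 [[259.58751256 233.93806313]
 [252.57153458 288.8569846 ]
 [246.83483497 333.76210768]]
0.4874 [[251.49555522 233.00102662]
 [244.56459885 287.91932052]
 [238.89739797 332.8240908 ]]
```

```bash

python3 -m pendant '[{"dx":-5.6,"dy":0,"dz":0.1,"ax":0,"ay":2,"az":0,"claw":10},{"dx":-11.2,"dy":0,"dz":0.4,"ax":0,"ay":4,"az":0,"claw":10},{"dx":-16.8,"dy":0,"dz":0.9,"ax":0,"ay":6,"az":0,"claw":10},{"dx":-22.4,"dy":0,"dz":1.6,"ax":0,"ay":8,"az":0,"claw":10},{"dx":-27.9,"dy":0,"dz":2.4,"ax":0,"ay":10,"az":0,"claw":10},{"dx":-33.4,"dy":0,"dz":3.5,"ax":0,"ay":12,"az":0,"claw":10},{"dx":-38.9,"dy":0,"dz":4.8,"ax":0,"ay":14,"az":0,"claw":10},{"dx":-44.3,"dy":0,"dz":6.2,"ax":0,"ay":16,"az":0,"claw":10},{"dx":-49.7,"dy":0,"dz":7.9,"ax":0,"ay":18,"az":0,"claw":10},{"dx":-49.7,"dy":0,"dz":7.9,"ax":0,"ay":18,"az":0,"claw":10}]'
python3 -m pendant '[{"dx":0,"dy":0,"dz":0,"ax":0,"ay":0,"az":0,"claw":10},{"dx":0,"dy":0,"dz":0,"ax":0,"ay":0,"az":0,"claw":10},{"dx":0,"dy":0,"dz":0,"ax":0,"ay":0,"az":0,"claw":10},{"dx":0,"dy":0,"dz":0,"ax":0,"ay":0,"az":0,"claw":10},{"dx":0,"dy":0,"dz":0,"ax":0,"ay":0,"az":0,"claw":10},{"dx":0,"dy":0,"dz":0,"ax":0,"ay":0,"az":0,"claw":10},{"dx":0,"dy":0,"dz":0,"ax":0,"ay":0,"az":0,"claw":10},{"dx":0,"dy":0,"dz":0,"ax":0,"ay":0,"az":0,"claw":10},{"dx":0,"dy":0,"dz":0,"ax":0,"ay":0,"az":0,"claw":10},{"dx":0,"dy":0,"dz":0,"ax":0,"ay":0,"az":0,"claw":10}]'
python3 -m pendant '[{"dx":0,"dy":0,"dz":0,"ax":0,"ay":0,"az":0,"claw":10},{"dx":0,"dy":0,"dz":0,"ax":0,"ay":0,"az":0,"claw":10},{"dx":0,"dy":0,"dz":0,"ax":0,"ay":0,"az":0,"claw":10},{"dx":0,"dy":0,"dz":0,"ax":0,"ay":0,"az":0,"claw":10},{"dx":0,"dy":0,"dz":0,"ax":0,"ay":0,"az":0,"claw":10},{"dx":0,"dy":0,"dz":0,"ax":0,"ay":0,"az":0,"claw":10}]'
python3 look.py n1; python3 - <<'E'
import numpy as np,cv2
d=np.load("/tmp/n1.npz")
a=cv2.convertScaleAbs(cv2.resize(d["g"][130:210,345:425],(560,560),interpolation=2),alpha=1.4)
cv2.imwrite("pics/n2.png",a)
E
```

```text
clock: 12.8
position: [0.434, -0.1838, 0.1962]
tool_rot: [-3.141, -0.316, -0.01]
force: [-4.3, -1.9, 5.7]
grip_width: 0.029
clock: 13.63
position: [0.4347, -0.1837, 0.1958]
tool_rot: [-3.141, -0.311, -0.009]
force: [-8.4, -1.8, 5.1]
grip_width: 0.029
clock: 14.13
position: [0.4347, -0.1837, 0.1958]
tool_rot: [-3.141, -0.311, -0.009]
force: [-8.1, -2.1, 5.7]
grip_width: 0.0291
[ 0.086  0.226  0.301  2.263 -0.457  0.407  0.76 ] [ 0.4347 -0.1837  0.1958] [-3.1411 -0.311  -0.0087] [-8.12 -2.08  5.73] [-0.81   2.572 -0.312] 0.029085566478330962
sole [ 0.47960837 -0.1840017   0.05606961] gz [-0.30602573  0.00221332  0.95202067]
```

View pics/n2.png

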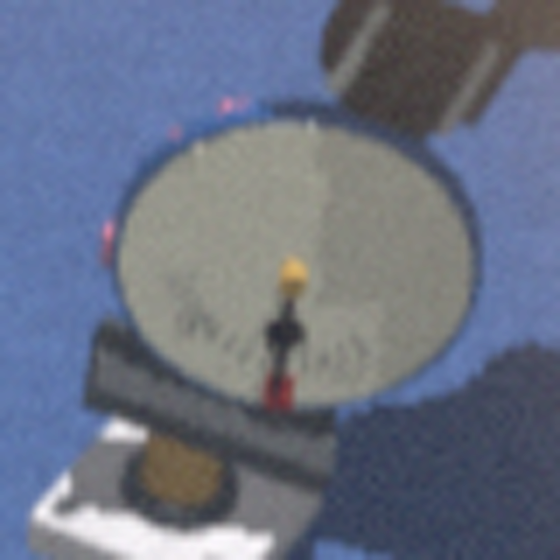

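View pics/n1.png

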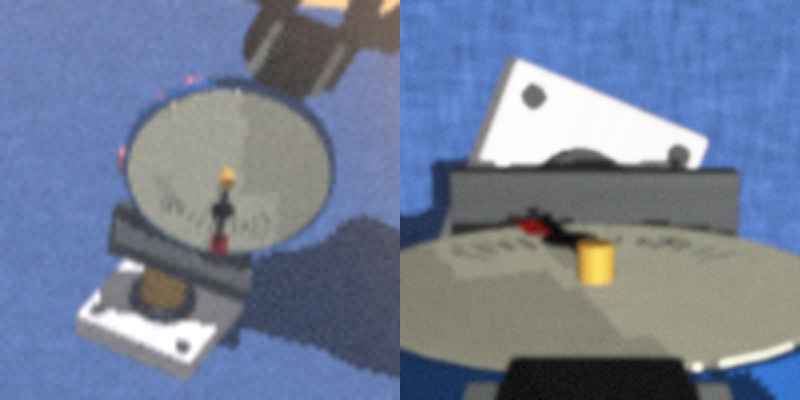

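```bash
python3 - <<'E'
from h import *
f=eyes.grab_frame("side");s=observe();Rg,o=gpose(s);print(np.abs(s["qd"]).max())
th=np.linspace(0,2*np.pi,60)
def mk(img,f,x0,y0,k,al,name,w,h):
    i=cv2.convertScaleAbs(cv2.resize(img[y0:y0+h,x0:x0+w],None,fx=k,fy=k,interpolation=cv2.INTER_CUBIC),alpha=al)
    def dr(P,col):
        q=((proj(f,P)-[x0-.5,y0-.5])*k-.5); cv2.polylines(i,[np.round(q).astype(int)],True,col,1,cv2.LINE_AA)
    dr([o+Rg@np.array(l) for l in [(.02,-.045,0),(.02,.045,0),(.02,.045,.012),(.02,-.045,.012)]],(0,255,255))
    c=(.4854,-.184)
    dr(np.c_[c[0]+.021*np.cos(th),c[1]+.021*np.sin(th),0*th+.025],(0,255,0))
    dr(np.c_[c[0]+.014*np.cos(th),c[1]+.014*np.sin(th),0*th+.025],(0,255,0))
    a=np.radians(-22.6);R=np.array([[np.cos(a),-np.sin(a)],[np.sin(a),np.cos(a)]])
    q=np.array([[.04,.04],[.04,-.04],[-.04,-.04],[-.04,.04]])@R.T+c
    dr(np.c_[q,[.018]*4],(0,255,0))
    return i
a=mk(f["image"],f,345,168,8,1.6,"",50,55)
w=eyes.grab_frame("wrist");b=mk(w["image"],w,268,112,4,1.2,"",100,80)
print(a.shape,b.shape)
o_=np.zeros((440,800,3),np.uint8);o_[:440,:400]=a;o_[:320,400:]=b
cv2.imwrite("pics/p.png",o_)
E
```

```text
0.001313001565442498
(440, 400, 3) (320, 400, 3)
```

View pics/p.png

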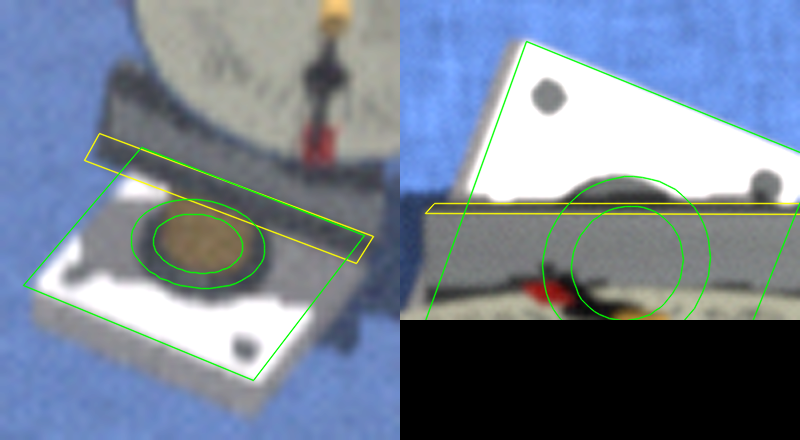

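```bash
python3 - <<'E'
from h import *
w=eyes.grab_frame("wrist");g=eyes.grab_frame("side");s=observe()
a=cv2.resize(w["image"][170:210,285:345],(600,400),interpolation=2)
b=cv2.convertScaleAbs(cv2.resize(g["image"][165:191,375:388],(200,400),interpolation=2),alpha=1.5)
for ang in (.2,.31,.4):
    p=proj(w,dialpt(s,ang))[0];print(ang,"w",(p-[284.5,169.5])*10-.5,"s",(proj(g,dialpt(s,ang))[0]-[374.5,164.5])*[15.4,15.4]-.5)
cv2.imwrite("pics/q.png",np.hstack([a,b]))
E
```

```text
0.2 w [310.85938505 120.660395  ] s [ 93.03853807 324.00876694]
0.31 w [240.22620625 124.74050422] s [129.15147153 329.94228395]
0.4 w [183.25769239 129.40268467] s [159.09301399 332.53025021]
```

View pics/q.png

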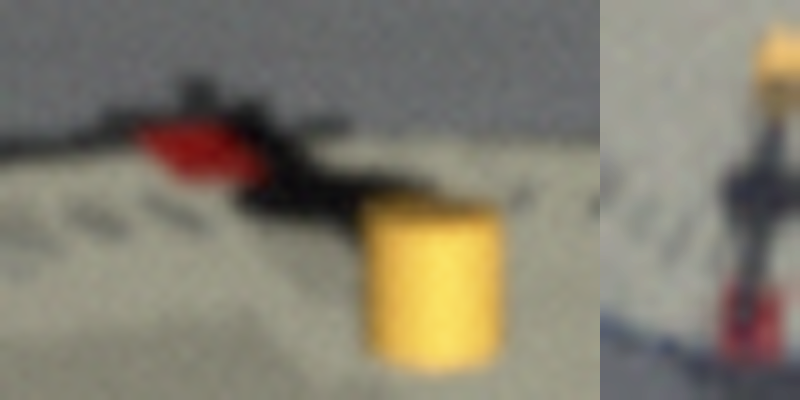

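```bash
python3 -c "
from workcell import observe,job_done
s=observe();print(s['clock'],s['force'],s['position'],s['tool_rot']);print(job_done())"
```

```text
14.4333 [-8.24755621 -2.32924848  6.43355371] [ 0.43467482 -0.18368728  0.19579628] [-3.14115392 -0.31097093 -0.0087354 ]
the job is handed in; nothing more can be done
None
```

I handed the job in at 14.4 s with the gauge still held on the stud, the stud part-way down and the pointer over the red flag.

- **What I did:** I gripped the gauge by its black grip at 80 N. I stood it upright on the brass stud in the silver block, with the dial facing the side camera. I pressed the stud about 7 mm down for around 1 s, then rocked the gauge 17.8° sideways about the stud's head.
- **Pointer:** In the side view the tip falls about 0.02 rad short of the flag's centre. In the wrist view it is about 0.01 rad past it. Both are well inside the flag's width.
- **Stud:** The arm's pose puts the travel at about 8 mm of 14. The stud's push of about 9 N fits that, and the arm was still.
- **Sole position, less certain:** The cameras disagree by 1–3 mm on where the stud meets the sole. My best estimate is about 2 mm off its middle along the sole, with 2–3 mm of uncertainty across it.
- **Sideways force:** About 8 N stayed on the tool after the rock, probably from friction between sole and stud.
- **Loose objects:** I kept clear of the rail offcut, the boards and the spool, but took no final overhead picture to confirm they hadn't moved.

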